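# File the burr off a bar end

### The arm

A 6-joint arm with a two-finger parallel gripper is mounted at the origin on the work surface. World frame = base frame: x ahead of the robot, y to its left, z up, the work surface at z = 0. Lengths are in m, angles in degrees, forces in N, time in s.
With the tool pointing down it reaches from about 0.3 to 0.75 m from the base axis. Payload 8.5 kg.
Tool frame: the origin (TCP) lies midway between the tips of the shut fingers; the grasp point (between the pads) lies 19 mm behind it (env.tcp_to_grasp is the z of the grasp point in the tool frame, in m); z points along the fingers, y is the line along which they close (so a half turn about z gives the same grasp; the last joint's range is limited). The gripper opens to 85 mm and grips with 20 to 120 N. Pads are 22 mm wide; open, the fingers measure 114 mm over their backs; the gripper's body (76 mm by 85 mm) begins 54 mm behind the grasp point. The pads swing forward as they close: fully open they stand 13 mm farther back than shut.
Start: joints at [54.528, 21.807, 74.336, -0, 83.858, -12.336], TCP at [0.216, 0.506, 0.231] pointing down, gripper open.
Joint ranges: [-178.18, 178.18], [-50.72, 133.34], [12.68, 142.11], [-81.47, 261.47], [9.98, 163.14], [-165.26, 165.26]. Speed limits (degrees/s): [136.94, 136.94, 180, 180, 180, 180].

### API

Orientations are given as a 3x3 rotation matrix whose columns are the frame's x, y, z axes.
In Python, from rig import env, imaging, job, models gives the robot as it stands. The module is installed in compiled form; this text tells all that it offers.
- The arm moves only by the tool jog_arm, never from a script. Its argument "plan" is text: rows parted by semicolons, each of 7 numbers parted by spaces: the turn, a rotation vector about the tool's x, y, z in degrees, then the shift along the tool's x, y, z in cm, then the closure in counts, from 0 (fully open) to 255 (shut). In form: rx ry rz x y z claw; .... A call has 1 to 10 rows; each row shifts and turns the commanded pose from where the row before left it, along the tool's axes as they then stand; what a row does not reach is not made up. A row lasts 1/12 s, in which the tool goes at most 41.7 mm and 7.16 degrees, less where a joint would pass 70% of its speed; a pose out of reach is approached as far as the arm can. A call with a gripper value outside its range is refused whole. The fingers move at their own pace and stop on an object; "grip_force" is the grip in N (left out, the last holds). Time passes only in rows, so rows that do not move let the fingers close. It gives the time, the measured TCP pose, the force, the opening and the grip force at its end, in the units of the state.
- env.observe(): the state, without advancing time (a new reading comes with each control period).
- imaging.get_image(name): name is "side" or "top"; returns a dict with "pixels" (400x640x3 uint8, red, green, blue), "depth" (400x640 float32, m along the optical axis (not along the pixel's ray), 0 where there is no reading), "fov_y" (degrees; the focal length in pixels is half the picture's height over the tangent of half this angle, whatever the lens; pixels are square), "cx", "cy" (the principal point, pixels), "distortion" ([k1, k2, p1, p2, k3] as OpenCV has them; the pictures are not rectified), "world_from_camera" (4x4, takes a point from camera to world coordinates). Camera axes: x right, y down, z forward; pixel columns grow to the right and rows downward; lengths in m; the calibration is good to about 2 mm. A picture is of the moment at which its call begins.
- job.close_job(): hands the job in; it is judged then, once.
Trained networks look in the newest picture that a camera, given by its name, has taken for a name from the list of things; names that differ only in an ending like _2 or _b are one class to them, and where a whole thing is asked for, a point or a joint stands for the part that bears it (a point fixed in the world has none). Each returns a list of dicts, best first, with "confidence" (0 to 1); they miss things now and then, are a little off and sometimes report something else, mostly with a low value. They report only what shows in the picture. A call takes as long as a camera call. They do not tell look-alikes from the thing itself.
- models.outline_of(camera, query): "region" (400x640 bool, what is visible of it) and "bbox" ([centre column, centre row, width, height] in pixels, round what is visible of it).
- models.tip_of(camera, query): "at" ([column, row] in pixels: a listed point, or the origin of a listed thing).
The state is a dict: "time_s": time; "q": joint angles; "qvel": joint speeds; "joint_efforts": joint torques, N m; "position": TCP position; "tool_rot": TCP orientation; "ft_force": force on the tool from outside, world axes, zero at the start; "wrist_torque": the same for the moment, N m; "grip_width": finger opening in m; "gripper_force": force on a finger pad.
Only numpy, scipy, OpenCV 4.12 (cv2) and the standard library are available. Lean on these libraries where they do the work, as an engineer would, in place of code of your own. Each camera call takes 0.05 s, during which the arm holds its last target. There are 200 camera calls.

### The job

Pick up the file block by its grip and work the burr off the end of the bar clamped in the vise: at least three long forward strokes (away from the robot's side of the vise, squarely across the bar end), pressing gently and steadily, lifting the file clear at the far end of every stroke and bringing it back in the air, not dragging it back, until the burr has been carried right over to the far side of the bar end. Touch the vise, bar and burr with the file only, then lay the file block flat back on its rubber mat, let go, and leave everything else where it is.

Things in the scene. Friction and masses are not known exactly. Their poses are not given: they have to be found in the camera images.
- vise: Grey bench vise fixed to the bench, base 170 x 110 mm, jaws 90 mm wide, their tops 105 mm up. Origin: centre of its underside, straight below the middle of the clamped bar. Its +x is the forward stroke direction (away from the robot, from the moving jaw with the screw to the fixed jaw), y runs along the jaws, z up.
- jaw_mid (a point): Point midway between the jaws, 105 mm above the bench; axes as the vise's. An upright steel bar, end 22 (x) x 44 mm (y), is clamped here. It stands out differently each time, unmeasured: its end is 123 to 147 mm above the bench, the burr's top 126 to 150: feel for it. It stands on rubber and sinks 1 mm per 5 N, 9 mm at most. Strokes need a push above 3 N; over 18 N is too much.
- burr (a joint): The burr: steel curl 40 mm long (along vise y), 3 mm proud, lying across the bar's end. Value in m: how far it was carried forward; at 0 its line is 7 mm behind the bar's middle, at the stop (0.014) 7 mm in front. Starts at 0 to 0.002. It clings: it creeps along only under a pressing, sliding file (about 2 mm/s at 6 N, 5 at 14 N), and back if dragged back. Done above 0.0125.
- file: File block: flat steel file 200 x 34 x 6 mm under a wooden holder (170 x 30 mm, top 18 mm above the sole) with an upright square wooden grip 30 x 30 mm at its middle, rising to 64 mm above the sole. 0.25 to 0.45 kg. Origin: middle of the sole (the filing face, underneath); x along the file, y across it, z up. Either end may lead; stroke it from about 35 mm short of the bar to 35 mm past.
- file_grip (a point): The place to grasp the file block: centre of the upright grip, 44 mm above the sole; axes as the file's. Grip 30 mm wide both ways.
- mat: Black rubber mat fixed to the bench, 280 (x) x 120 (y) x 4 mm, where the file block lies at the start (within 0.15 rad of the mat's x) and must lie again. Origin: centre of its underside, top 4 mm above.
- jar: Bystander: glass screw jar, 60 mm across, 85 mm tall. Origin at its foot.
- wrench: Bystander: wrench 170 mm long, lying flat along its x. Origin at its middle.
- offcut: Bystander: wood offcut 100 x 45 x 30 mm. Origin under its middle.
- screwdriver: Bystander: screwdriver 190 mm long, lying along its x. Origin at its middle.
- can: Bystander: can, 66 mm across, 110 mm tall. Origin at its foot.
- bits: Bystander: open grey tray 120 x 90 x 35 mm. Origin under its middle.
- tape: Bystander: black roll 90 mm across, 25 mm tall. Origin under its middle.
Mind the look-alikes: they are no part of the job. Of the things that look like the file, the middle-sized one is meant.

How it is judged:
By the outcome, as a careful person would: the job done as asked, in the order asked, and still so for the second after the job is handed in, with the robot touching nothing.
It also fails if it takes over 72 s, if anything falls off the work surface, if the arm or the gripper's body presses on something with over 40 N, if the wrist force passes 120 N, or if a joint passes its speed limit or range.

## Working session

There is one attempt and no reset: what is moved stays moved. The work goes in short steps, Python scripts to look and compute and a tool call to move; the robot and the scene stay as the last step left them, time stands still between calls to the robot, and variables do not carry over. Pictures are saved under pics/ and viewed, at most 10 in all, crops included, and the job is handed in when it is done.

Besides the shell and the picture viewer there is one more tool, called after "Emit:" by a JSON object that holds its "method" and its "body", one argument or row to a line. jog_arm: Moves the arm, as the interface text tells. Its arguments: {"type":"object","properties":{"plan":{"type":"string"},"grip_force":{"type":"number"}},"required":["plan"]}

```bash
mkdir -p pics
cat > h.py <<'E'
import numpy as np, cv2
from rig import env, imaging, job, models
def cam(n):
    im=imaging.get_image(n); h=im["pixels"].shape[0]
    f=h/2/np.tan(np.radians(im["fov_y"])/2)
    K=np.array([[f,0,im["cx"]],[0,f,im["cy"]],[0,0,1]]); return im,K
def world(im,K,uv,depth=None,z=None):
    uv=np.asarray(uv,float).reshape(-1,2)
    n=cv2.undistortPoints(uv[:,None],K,np.array(im["distortion"],float))[:,0]
    r=np.c_[n,np.ones(len(n))]; T=im["world_from_camera"]; R,t=T[:3,:3],T[:3,3]
    d=r@R.T
    s=np.asarray(depth)[:,None] if depth is not None else ((z-t[2])/d[:,2])[:,None]
    return t+d*s
def cloud(im,K,mask):
    v,u=np.nonzero(mask&(im["depth"]>0)); return world(im,K,np.c_[u,v],im["depth"][v,u])
E
python3 - <<'E'
from h import *
for n in("side","top"):
    im,K=cam(n); cv2.imwrite(f"pics/{n}0.png",im["pixels"][:,:,::-1])
    print(n,im["world_from_camera"].round(3).tolist())
    for q in("file","file_grip","vise","jaw_mid","mat","burr","jar","can","wrench","tape","bits","offcut","screwdriver"):
        for o in models.outline_of(n,q)[:4] if q not in("jaw_mid",) else []:
            if o["confidence"]<.3: continue
            p=cloud(im,K,o["region"]); 
            print(q,round(o["confidence"],2),np.round(o["bbox"]),len(p), *(np.percentile(p,[2,50,98],axis=0).round(3).tolist() if len(p) else []))
        for o in models.tip_of(n,q)[:3]:
            if q in("file","file_grip","vise","jaw_mid","mat"): print("  tip",q,round(o["confidence"],2),np.round(o["at"],1))
s=env.observe(); print(s["tool_rot"],s["ft_force"],s["grip_width"],s["time_s"],env.tcp_to_grasp)
E
```

```text
side [[0.989, -0.073, 0.131, 0.299], [-0.15, -0.514, 0.845, -1.132], [0.005, -0.855, -0.519, 0.787], [0.0, 0.0, 0.0, 1.0]]
file 0.91 [250. 287.  88.  47.] 1825 [0.13, -0.374, 0.001] [0.245, -0.313, 0.022] [0.345, -0.232, 0.085]
file 0.73 [324. 185.  55.  18.] 508 [0.42, 0.174, 0.002] [0.511, 0.183, 0.018] [0.607, 0.209, 0.066]
file 0.71 [255. 171.  26.  17.] 205 [0.237, 0.348, -0.006] [0.275, 0.396, 0.008] [0.318, 0.484, 0.041]
  tip file 0.84 [246.9 293.8]
  tip file 0.81 [320.  189.5]
  tip file 0.67 [256.1 171.2]
file_grip 0.97 [251. 286.  93.  52.] 1837 [0.131, -0.375, 0.001] [0.246, -0.314, 0.022] [0.347, -0.235, 0.085]
file_grip 0.68 [258. 172.  24.  21.] 164 [0.239, 0.351, -0.003] [0.278, 0.394, 0.009] [0.317, 0.455, 0.04]
file_grip 0.6 [322. 187.  54.  21.] 516 [0.422, 0.175, 0.001] [0.511, 0.183, 0.018] [0.607, 0.246, 0.066]
  tip file_grip 0.85 [323.8 183. ]
  tip file_grip 0.71 [258.  161.4]
  tip file_grip 0.71 [246.9 272.2]
vise 0.76 [343. 244.  76.  58.] 2745 [0.421, -0.271, 0.001] [0.518, -0.244, 0.058] [0.603, -0.175, 0.14]
  tip vise 0.68 [346.9 259.4]
  tip vise 0.22 [414.8 306. ]
  tip jaw_mid 0.64 [350.1 231.7]
mat 0.69 [326. 192.  73.  17.] 743 [0.392, 0.143, -0.002] [0.531, 0.179, 0.002] [0.665, 0.269, 0.006]
mat 0.55 [321. 184.  54.  24.] 465 [0.421, 0.175, 0.003] [0.511, 0.183, 0.018] [0.605, 0.206, 0.066]
mat 0.54 [346. 245.  69.  60.] 2732 [0.422, -0.271, 0.001] [0.518, -0.244, 0.059] [0.603, -0.179, 0.14]
  tip mat 0.82 [328.8 191.7]Traceback (most recent call last):
  File "<stdin>", line 10, in <module>
ValueError: it knows: bits, can, file, file_grip, jar, jaw_mid, mat, offcut, screwdriver, tape, vise, wrench
```

Run:
```python
from h import *
im,K=cam("top"); cv2.imwrite("pics/top0.png",im["pixels"][:,:,::-1])
print(im["world_from_camera"].round(3).tolist())
for q in("file","vise","mat","jar","can","wrench","tape","bits","offcut","screwdriver"):
    for o in models.outline_of("top",q)[:4]:
        if o["confidence"]<.3: continue
        p=cloud(im,K,o["region"])
        print(q,round(o["confidence"],2),np.round(o["bbox"]),len(p), *(np.percentile(p,[2,50,98],axis=0).round(3).tolist() if len(p) else []))
for q in("file","file_grip","vise","jaw_mid","mat"):
    for o in models.tip_of("top",q)[:3]:
        print("  tip",q,round(o["confidence"],2),np.round(o["at"],1))
s=env.observe(); print(s["tool_rot"],s["ft_force"],s["grip_width"],s["time_s"],env.tcp_to_grasp)
```

```text
[[0.023, -0.988, 0.15, 0.3], [-1.0, -0.023, 0.006, -0.009], [-0.003, -0.151, -0.989, 1.426], [0.0, 0.0, 0.0, 1.0]]
file 0.83 [187. 267.  36.  24.] 350 [0.24, 0.351, -0.002] [0.28, 0.397, 0.011] [0.322, 0.456, 0.045]
file 0.81 [254. 194.  16.  61.] 719 [0.423, 0.178, 0.003] [0.51, 0.194, 0.021] [0.614, 0.212, 0.071]
vise 0.89 [386. 195.  38.  64.] 2031 [0.425, -0.262, 0.012] [0.513, -0.205, 0.073] [0.609, -0.161, 0.143]
mat 0.83 [251. 188.  49.  86.] 2551 [0.398, 0.143, -0.002] [0.537, 0.219, 0.004] [0.671, 0.269, 0.011]
can 0.94 [450. 147.  31.  29.] 541 [0.638, -0.44, 0.023] [0.662, -0.405, 0.107] [0.697, -0.382, 0.115]
can 0.42 [252. 195.  17.  63.] 699 [0.423, 0.179, 0.004] [0.512, 0.194, 0.022] [0.618, 0.212, 0.071]
wrench 0.81 [308. 240.  17.  45.] 265 [0.303, -0.016, 0.001] [0.383, 0.009, 0.007] [0.441, 0.04, 0.013]
wrench 0.5 [319. 166.  18.  24.] 352 [0.579, -0.031, 0.001] [0.599, -0.005, 0.083] [0.63, 0.023, 0.09]
bits 0.67 [187. 147.  36.  42.] 1136 [0.604, 0.37, -0.0] [0.664, 0.426, 0.009] [0.726, 0.473, 0.038]
offcut 0.78 [320. 124.  12.  31.] 443 [0.7, -0.029, 0.01] [0.745, -0.008, 0.03] [0.797, 0.014, 0.037]
offcut 0.49 [382. 193.  39.  64.] 1983 [0.427, -0.26, 0.012] [0.514, -0.205, 0.074] [0.606, -0.161, 0.143]
screwdriver 0.67 [252. 195.  16.  63.] 692 [0.423, 0.179, 0.004] [0.508, 0.195, 0.022] [0.614, 0.214, 0.071]
  tip file 0.95 [407.8 282.1]
  tip file 0.8 [186.4 267.2]
  tip file_grip 0.85 [251.8 193.2]
  tip file_grip 0.79 [414.  287.3]
  tip file_grip 0.63 [183.2 267.3]
  tip vise 0.97 [380.6 191.6]
  tip jaw_mid 0.94 [389.1 185.6]
  tip mat 0.97 [251.2 188.2]
  tip mat 0.28 [381.2 190.9]
[[-9.19578348e-01  3.92906682e-01 -1.50269781e-05]
 [ 3.92906682e-01  9.19578348e-01  2.55087395e-05]
 [ 2.38410379e-05  1.75530845e-05 -1.00000000e+00]] [-0.01334686  0.04676854  0.53019258] 0.08521371732200274 1.35 -0.0187
```

View pics/side0.png

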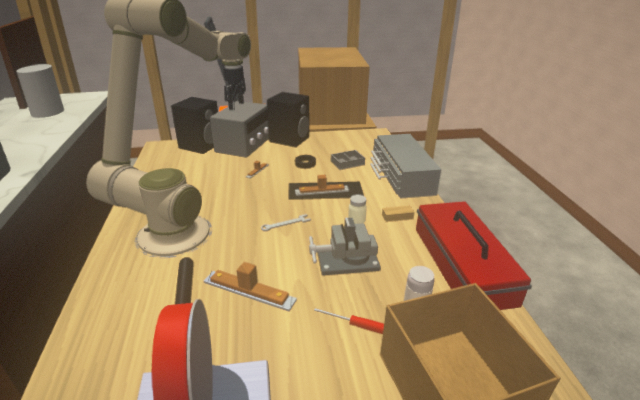

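View pics/top0.png

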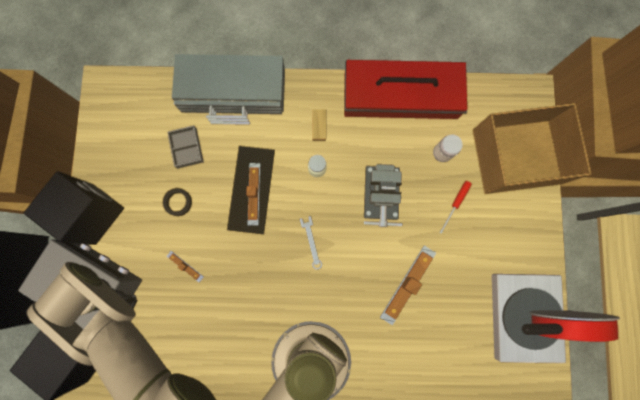

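Run:
```python
from h import *
def rect(p):
    c,s,a=cv2.minAreaRect((p[:,:2]*1000).astype(np.float32)); return np.round(c,1),np.round(s,1),round(a,1)
for n in("top","side"):
    im,K=cam(n); P=cloud(im,K,np.ones((400,640),bool))
    def box(x0,x1,y0,y1,z0,z1): 
        m=(P[:,0]>x0)&(P[:,0]<x1)&(P[:,1]>y0)&(P[:,1]<y1)&(P[:,2]>z0)&(P[:,2]<z1); return P[m]
    g=box(.39,.65,.12,.29,.05,.09); print(n,"grip",len(g),rect(g),np.percentile(g[:,2],[5,50,95]).round(4))
    b=box(.39,.65,.12,.29,.014,.03); print(" holder",len(b),rect(b), np.median(b[:,2]).round(4))
    b=box(.36,.7,.1,.3,-.01,.012); print(" bench z med",np.median(b[:,2]).round(4))
    v=box(.38,.68,-.32,-.1,.112,.17); print(" bar",len(v),rect(v),np.percentile(v[:,2],[2,10,25,50,75,90,98]).round(4))
    v=box(.38,.68,-.32,-.1,.09,.112); print(" jaw",len(v),rect(v),np.median(v[:,2]).round(4))
    v=box(.38,.68,-.32,-.1,.01,.035); print(" base",len(v),rect(v))
    px=im["pixels"]
    tips={"file_grip":.048,"vise":0,"jaw_mid":.105,"mat":0.0,"file":.004}
    for q,z in tips.items():
        for o in models.tip_of(n,q)[:2]: print("  ",q,round(o["confidence"],2),world(im,K,o["at"],z=z).round(4)[0])
    u,v0=(388,190) if n=="top" else (346,245)
    c=px[v0-40:v0+40,u-50:u+50,::-1]; c2=px[150:235,215:290,::-1] if n=="top" else px[165:205,285:370,::-1]
    a=cv2.resize(c,(500,400),interpolation=3); b=cv2.resize(c2,(int(400/c2.shape[0]*c2.shape[1]) if n=="top" else 300,400 if n=="top" else 141),interpolation=3)
    W=np.zeros((400,a.shape[1]+b.shape[1],3),np.uint8); W[:,:500]=a; W[:b.shape[0],500:]=b
    if n=="top": A=W
    else: cv2.imwrite("pics/crop.png",cv2.resize(np.vstack([np.pad(x,((0,0),(0,max(A.shape[1],W.shape[1])-x.shape[1]),(0,0))) for x in(A,W)]),None,fx=.7,fy=.7))
```

```text
top grip 107 (array([517.9, 196.2]), array([29.2, 31.2]), 2.7) [0.0577 0.0681 0.0725]
 holder 436 (array([519.9, 189.1]), array([200.9,  45.7]), 1.1) 0.0217
 bench z med 0.0022
 bar 150 (array([ 543.8, -223.9]), array([58.1, 61.2]), 70.0) [0.1123 0.1199 0.1373 0.1418 0.1443 0.1464 0.1484]
 jaw 744 (array([ 535.9, -214.2]), array([90.8, 98.8]), 88.7) 0.105
 base 634 (array([ 543. , -209.6]), array([218.7, 160.3]), 20.1)
   file_grip 0.73 [0.5206 0.2036 0.048 ]
   file_grip 0.62 [ 0.2489 -0.2973  0.048 ]
   vise 0.83 [ 0.5392 -0.2184  0.    ]
   vise 0.3 [0.5089 0.1897 0.    ]
   jaw_mid 0.38 [0.519  0.1855 0.105 ]
   mat 0.66 [0.529 0.21  0.   ]
   mat 0.49 [ 0.7481 -0.0089  0.    ]
   file 0.96 [0.5153 0.1966 0.004 ]
   file 0.87 [0.2704 0.397  0.004 ]
side grip 61 (array([512. , 190.9]), array([28.5, 29.6]), 81.4) [0.0506 0.062  0.0679]
 holder 223 (array([514.1, 194. ]), array([ 43.5, 168.8]), 89.6) 0.0197
 bench z med 0.0001
 bar 162 (array([ 527. , -216.8]), array([48.1, 22.7]), 87.2) [0.1133 0.1172 0.124  0.1368 0.1405 0.1419 0.1441]
 jaw 641 (array([ 530.4, -218.3]), array([95.7, 97.7]), 88.6) 0.103
 base 839 (array([ 526.7, -229.3]), array([ 92.1, 171.4]), 86.9)
   file_grip 0.9 [0.5229 0.1955 0.048 ]
   file_grip 0.84 [ 0.2524 -0.282   0.048 ]
   vise 0.68 [ 0.5239 -0.2157 -0.    ]
   jaw_mid 0.64 [ 0.5207 -0.214   0.105 ]
   jaw_mid 0.61 [ 0.503  -0.0038  0.105 ]
   mat 0.9 [0.531 0.188 0.   ]
   mat 0.3 [0.4843 0.4212 0.    ]
   file 0.91 [ 0.24  -0.3    0.004]
   file 0.71 [0.5166 0.196  0.004 ]
```

View pics/crop.png

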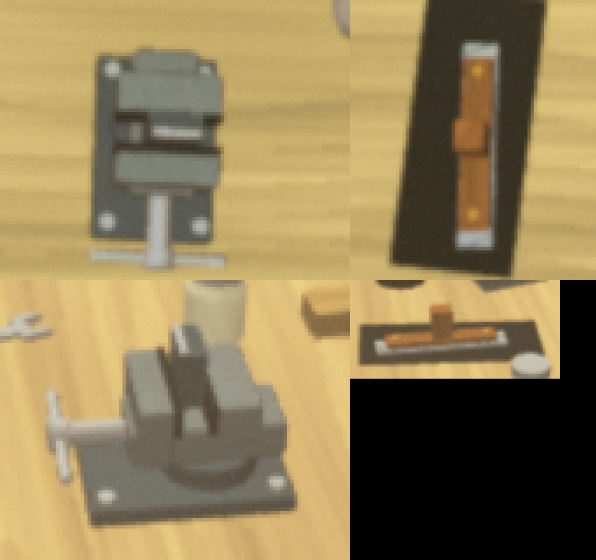

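Run:
```python
from h import *
def pca(p):
    c=p[:,:2].mean(0); w,v=np.linalg.eigh(np.cov((p[:,:2]-c).T)); d=v[:,1]; return c.round(4),round(float(np.degrees(np.arctan2(d[1],d[0]))%180),2)
im,K=cam("top"); px=im["pixels"].astype(int)
hsv=cv2.cvtColor(im["pixels"],cv2.COLOR_RGB2HSV)
# file: everything not dark inside the mat window
m=np.zeros((400,640),bool); m[158:228,240:265]=hsv[158:228,240:265,2]>95
n,l,st,ce=cv2.connectedComponentsWithStats(m.astype(np.uint8)); k=1+st[1:,4].argmax(); print("file px",st[k],ce[k])
v,u=np.nonzero(l==k); p=world(im,K,np.c_[u,v],z=.015); print("file",pca(p),cv2.minAreaRect((p[:,:2]*1e3).astype(np.float32)))
# steel ends (low saturation)
for r in((158,172),(215,228)):
    s=np.zeros_like(m); s[r[0]:r[1]]=(l==k)[r[0]:r[1]]&(hsv[r[0]:r[1],:,1]<80); v,u=np.nonzero(s); print(" end",len(u),world(im,K,np.c_[u,v],z=.01).mean(0).round(4))
# bar end: bright grey
s=np.zeros_like(m); s[178:200,375:402]=(hsv[178:200,375:402,2]>165)&(hsv[178:200,375:402,1]<60); v,u=np.nonzero(s); print("bar bright",len(u),u.mean(),v.mean())
if len(u): p=world(im,K,np.c_[u,v],z=.143); print(p.mean(0).round(4),np.ptp(p,axis=0).round(3),pca(p))
print("jaw px",world(im,K,[(389.1,185.6)],z=.105).round(4),"vise px",world(im,K,[(380.6,191.6)],z=0).round(4))
# base dark plate
reg=models.outline_of("top","vise")[0]["region"]; P=cloud(im,K,reg); 
J=P[(P[:,2]>.098)&(P[:,2]<.112)]; print("jaw",cv2.minAreaRect((J[:,:2]*1e3).astype(np.float32)))
print(np.round(env.observe()["position"],4))
```

```text
file px [246 163  15  63 707] [253.10749646 193.94200849]
file (array([0.5161, 0.1964]), 1.07) ((516.5618896484375, 198.67564392089844), (201.0094757080078, 42.55984878540039), 0.4633747637271881)
 end 59 [0.6107 0.1958 0.01  ]
 end 75 [0.4263 0.1936 0.01  ]
bar bright 8 388.375 187.625
[ 0.5238 -0.2151  0.143 ] [0.003 0.029 0.   ] (array([ 0.5238, -0.2151]), 84.0)
jaw px [[ 0.5366 -0.2234  0.105 ]] vise px [[ 0.5351 -0.213   0.    ]]
jaw ((536.0806884765625, -212.95974731445312), (87.77730560302734, 98.2485122680664), 89.66644287109375)
[0.2161 0.5058 0.2313]
```

Emit:
{"method": "jog_arm", "body": {
  "plan": "0 0 6.69 0 0 0 0;0 0 6.69 0 0 0 0;0 0 6.69 0 0 0 0;0 0 6.69 0 0 0 0;0 0 6.69 0 0 0 0;0 0 6.69 0 0 0 0;0 0 6.69 0 0 0 0;0 0 6.69 0 0 0 0;0 0 6.69 0 0 0 0;0 0 6.66 0 0 0 0",
  "grip_force": 80
}}

```text
time_s: 2.88
position: [0.2161, 0.5058, 0.2313]
tool_rot: [[0.006, 1.0, 0.0], [1.0, -0.006, 0.0], [0.0, 0.0, -1.0]]
ft_force: [-0.4, -0.0, -0.3]
grip_width: 0.0852
gripper_force: 0.0
```

Emit:
{"method": "jog_arm", "body": {
  "plan": "0 0 0 -2.2 2.1 0 0;0 0 0 -2.2 2.1 0 0;0 0 0 -2.2 2.1 0 0;0 0 0 -2.2 2.1 0 0;0 0 0 -2.2 2.1 0 0;0 0 0 -2.2 2.1 0 0;0 0 0 -2.2 2.1 0 0"
}}

```text
time_s: 3.47
position: [0.3639, 0.3505, 0.2314]
tool_rot: [[0.0, 1.0, 0.0], [1.0, -0.0, 0.0], [0.0, 0.0, -1.0]]
ft_force: [-0.3, 0.1, 0.2]
grip_width: 0.0854
gripper_force: 0.0
```

Emit:
{"method": "jog_arm", "body": {
  "plan": "0 0 0 -2.2 2.1 0 0;0 0 0 -2.2 2.1 0 0;0 0 0 -2.2 2.1 0 0;0 0 0 -2.2 2.1 0 0;0 0 0 -2.2 2.1 0 0;0 0 0 -2.2 2.1 0 0;0 0 0 -2.2 2.1 0 0;0 0 0 0 0 0 0"
}}

```text
time_s: 4.13
position: [0.5131, 0.1943, 0.2309]
tool_rot: [[0.004, 1.0, 0.001], [1.0, -0.004, -0.001], [-0.001, 0.001, -1.0]]
ft_force: [0.7, -0.7, 0.1]
grip_width: 0.0856
gripper_force: 0.0
```

Emit:
{"method": "jog_arm", "body": {
  "plan": "0 0 0 0 0.4 2.7 0;0 0 0 0 0 2.7 0;0 0 0 0 0 2.7 0;0 0 0 0 0 2.7 0;0 0 0 0 0 2.2 0;0 0 0 0 0 0 0;0 0 0 0 0 0 0"
}}

```text
time_s: 4.72
position: [0.5137, 0.198, 0.1012]
tool_rot: [[-0.0, 1.0, -0.002], [1.0, 0.0, -0.0], [-0.0, -0.002, -1.0]]
ft_force: [0.3, -0.2, -0.2]
grip_width: 0.0853
gripper_force: 0.0
```

Run:
```python
from h import *
s=env.observe(); print(np.round(s["position"],4),np.round(s["tool_rot"],4).tolist(),s["time_s"])
a=[]
for n,(u0,u1,v0,v1) in(("top",(215,290,150,240)),("side",(285,370,140,210))):
    im,K=cam(n); a.append(cv2.resize(im["pixels"][v0:v1,u0:u1,::-1],(390,450 if n=="top" else 321),interpolation=3))
    for o in models.tip_of(n,"file_grip")[:3]: print(n,round(o["confidence"],2),world(im,K,o["at"],z=.048).round(4)[0])
W=np.zeros((450,780,3),np.uint8); W[:,:390]=a[0]; W[:321,390:]=a[1]; cv2.imwrite("pics/pre.png",W)
```

```text
[0.5137 0.198  0.1012] [[-0.0001, 1.0, -0.0016], [1.0, 0.0001, -0.0002], [-0.0002, -0.0016, -1.0]] 4.7167
top 0.66 [ 0.2514 -0.301   0.048 ]
top 0.56 [0.2868 0.3935 0.048 ]
side 0.98 [ 0.2373 -0.2827  0.048 ]
side 0.95 [0.5167 0.1848 0.048 ]
side 0.54 [0.2788 0.366  0.048 ]
```

View pics/pre.png

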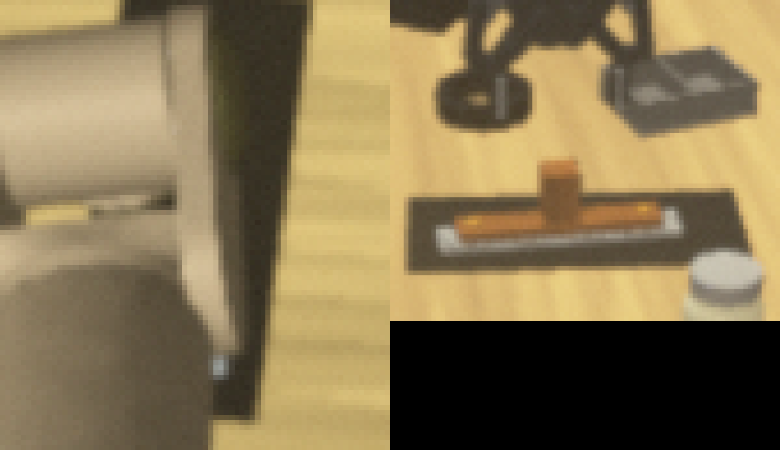

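Emit:
{"method": "jog_arm", "body": {
  "plan": "0 0 0 -0.3 0.3 1.5 0;0 0 0 0 0 1.5 0;0 0 0 0 0 1.5 0;0 0 0 0 0 1.5 0;0 0 0 0 0 1.2 0;0 0 0 0 0 0 0;0 0 0 0 0 0 0;0 0 0 0 0 0 0"
}}

```text
time_s: 5.58
position: [0.5178, 0.1949, 0.0306]
tool_rot: [[0.0, 1.0, 0.002], [1.0, -0.0, 0.0], [0.0, 0.002, -1.0]]
ft_force: [0.0, 0.7, 0.7]
grip_width: 0.0855
gripper_force: 0.0
```

Emit:
{"method": "jog_arm", "body": {
  "plan": "0 0 0 0 0 0 255;0 0 0 0 0 0 255;0 0 0 0 0 0 255;0 0 0 0 0 0 255;0 0 0 0 0 0 255;0 0 0 0 0 0 255;0 0 0 0 0 0 255;0 0 0 0 0 0 255",
  "grip_force": 80
}}

```text
time_s: 6.25
position: [0.5172, 0.1947, 0.0298]
tool_rot: [[0.0, 1.0, 0.001], [1.0, -0.0, 0.0], [0.0, 0.001, -1.0]]
ft_force: [-0.7, -1.3, 5.7]
grip_width: 0.0293
gripper_force: 80.4
```

Emit:
{"method": "jog_arm", "body": {
  "plan": "0 0 0 0 0 -0.5 255;0 0 0 0 0 -2 255;0 0 0 0 0 -3 255;0 0 0 0 0 -3 255;0 0 0 0 0 -3 255;0 0 0 0 0 -3 255;0 0 0 0 0 -3 255;0 0 0 0 0 -2 255;0 0 0 0 0 -0.5 255;0 0 0 0 0 0 255"
}}

```text
time_s: 7.08
position: [0.5171, 0.1948, 0.2298]
tool_rot: [[0.0, 1.0, 0.001], [1.0, -0.0, 0.0], [0.0, 0.001, -1.0]]
ft_force: [0.2, -0.0, -4.6]
grip_width: 0.0295
gripper_force: 80.1
```

Emit:
{"method": "jog_arm", "body": {
  "plan": "0 0 0 -1.5 -0.3 0 255;0 0 0 -3 -0.3 0 255;0 0 0 -3 -0.3 0 255;0 0 0 -3 -0.3 0 255;0 0 0 -3 -0.3 0 255;0 0 0 -3 -0.3 0 255;0 0 0 -3 -0.3 0 255;0 0 0 -3 -0.3 0 255"
}}

```text
time_s: 7.75
position: [0.4918, -0.0314, 0.227]
tool_rot: [[0.0, 1.0, -0.004], [1.0, -0.0, 0.001], [0.001, -0.004, -1.0]]
ft_force: [0.7, -0.9, -3.5]
grip_width: 0.0288
gripper_force: 79.7
```

Emit:
{"method": "jog_arm", "body": {
  "plan": "0 0 0 -3 -0.3 0 255;0 0 0 -3 -0.3 0 255;0 0 0 -3 0 0 255;0 0 0 -3 0 0 255;0 0 0 -3 0 0 255;0 0 0 -2.1 0 0 255;0 0 0 -1.5 0 0 255;0 0 0 0 0 0 255;0 0 0 0 0 0 255;0 0 0 0 0 0 255"
}}

```text
time_s: 8.58
position: [0.4868, -0.2152, 0.2285]
tool_rot: [[-0.001, 1.0, -0.001], [1.0, 0.001, 0.001], [0.001, -0.001, -1.0]]
ft_force: [-0.4, 0.0, -4.7]
grip_width: 0.0293
gripper_force: 79.7
```

Run:
```python
from h import *
s=env.observe(); print(np.round(s["position"],4),np.round(s["tool_rot"],4).tolist(),np.round(s["ft_force"],2),np.round(s["wrist_torque"],3),s["time_s"])
a=[]
for n,(u0,u1,v0,v1) in(("top",(340,440,140,240)),("side",(290,410,170,290))):
    im,K=cam(n); a.append(cv2.resize(im["pixels"][v0:v1,u0:u1,::-1],(390,390),interpolation=3))
    for q,z in(("jaw_mid",.105),("vise",0)):
        for o in models.tip_of(n,q)[:1]: print(n,q,round(o["confidence"],2),world(im,K,o["at"],z=z).round(4)[0])
cv2.imwrite("pics/over.png",np.hstack(a))
```

```text
[ 0.4868 -0.2152  0.2285] [[-0.0006, 1.0, -0.0014], [1.0, 0.0006, 0.0015], [0.0015, -0.0014, -1.0]] [-0.37  0.03 -4.67] [ 0.022 -0.006  0.011] 8.5833
top jaw_mid 0.89 [ 0.5437 -0.227   0.105 ]
top vise 0.73 [ 0.5399 -0.2039  0.    ]
side jaw_mid 0.63 [ 0.5294 -0.2134  0.105 ]
```

View pics/over.png

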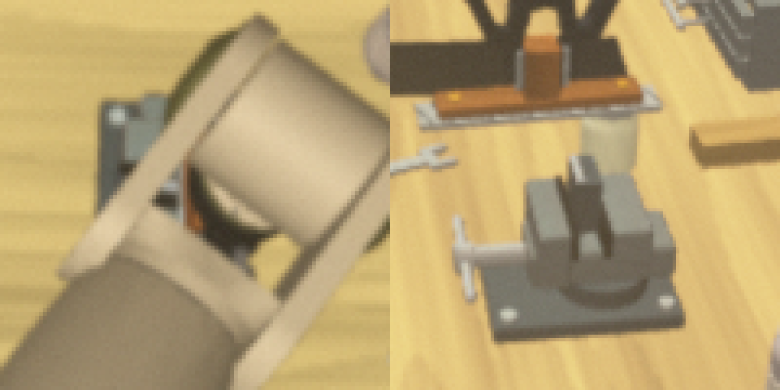

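Emit:
{"method": "jog_arm", "body": {
  "plan": "0 0 0 -0.1 0.1 1.2 255;0 0 0 0 0 1.5 255;0 0 0 0 0 1.4 255;0 0 0 0 0 0.9 255;0 0 0 0 0 0.2 255;0 0 0 0 0 0.1 255;0 0 0 0 0 0.1 255;0 0 0 0 0 0 255;0 0 0 0 0 0 255"
}}

```text
time_s: 9.63
position: [0.4882, -0.2174, 0.1759]
tool_rot: [[0.0, 1.0, 0.001], [1.0, -0.0, -0.001], [-0.001, 0.001, -1.0]]
ft_force: [-0.2, -0.2, -3.9]
grip_width: 0.0288
gripper_force: 79.8
```

Emit:
{"method": "jog_arm", "body": {
  "plan": "0 0 0 0 0 0.1 255;0 0 0 0 0 0.1 255;0 0 0 0 0 0 255;0 0 0 0 0 0 255"
}}

```text
time_s: 9.97
position: [0.488, -0.2173, 0.1733]
tool_rot: [[0.0, 1.0, -0.0], [1.0, -0.0, 0.0], [0.0, -0.0, -1.0]]
ft_force: [0.2, -0.4, -3.8]
grip_width: 0.0291
gripper_force: 79.8
```

Emit:
{"method": "jog_arm", "body": {
  "plan": "0 0 0 0 0 0.1 255;0 0 0 0 0 0.1 255;0 0 0 0 0 0 255;0 0 0 0 0 0 255"
}}

```text
time_s: 10.3
position: [0.488, -0.2173, 0.1712]
tool_rot: [[0.0, 1.0, -0.0], [1.0, -0.0, 0.0], [0.0, -0.0, -1.0]]
ft_force: [-1.1, 0.4, -4.5]
grip_width: 0.0292
gripper_force: 79.8
```

Emit:
{"method": "jog_arm", "body": {
  "plan": "0 0 0 0 0 0.1 255;0 0 0 0 0 0.1 255;0 0 0 0 0 0 255;0 0 0 0 0 0 255"
}}

```text
time_s: 10.63
position: [0.4882, -0.2174, 0.1697]
tool_rot: [[0.0, 1.0, 0.001], [1.0, -0.0, -0.0], [-0.0, 0.001, -1.0]]
ft_force: [-0.1, -0.3, 0.2]
grip_width: 0.0292
gripper_force: 80.3
```

Emit:
{"method": "jog_arm", "body": {
  "plan": "0 0 0 0 0.2 0.1 255;0 0 0 0 0.5 0 255;0 0 0 0 0.5 0 255;0 0 0 0 0.5 0 255;0 0 0 0 0.5 0 255;0 0 0 0 0.5 0 255"
}}

```text
time_s: 11.13
position: [0.5145, -0.2175, 0.1687]
tool_rot: [[0.0, 1.0, -0.002], [1.0, -0.0, -0.001], [-0.001, -0.002, -1.0]]
ft_force: [-6.0, 0.1, 3.9]
grip_width: 0.0293
gripper_force: 80.8
```

Emit:
{"method": "jog_arm", "body": {
  "plan": "0 0 0 0 0.5 0.03 255;0 0 0 0 0.5 0 255;0 0 0 0 0.5 0 255;0 0 0 0 0.5 0 255;0 0 0 0 0.5 0 255;0 0 0 0 0.5 0 255"
}}

```text
time_s: 11.63
position: [0.5443, -0.2175, 0.1685]
tool_rot: [[0.0, 1.0, -0.003], [1.0, -0.0, -0.0], [-0.0, -0.003, -1.0]]
ft_force: [-7.5, -0.7, 5.1]
grip_width: 0.0292
gripper_force: 80.9
```

Emit:
{"method": "jog_arm", "body": {
  "plan": "0 0 0 0 0.5 0 255;0 0 0 0 0.5 0 255;0 0 0 0 0.5 0 255;0 0 0 0 0.5 0 255;0 0 0 0 0.5 0 255;0 0 0 0 0.5 0 255"
}}

```text
time_s: 12.13
position: [0.5742, -0.2174, 0.1683]
tool_rot: [[0.0, 1.0, -0.003], [1.0, -0.0, -0.0], [-0.0, -0.003, -1.0]]
ft_force: [-7.3, 0.3, 5.3]
grip_width: 0.0291
gripper_force: 80.8
```

Emit:
{"method": "jog_arm", "body": {
  "plan": "0 0 0 0 0.2 -0.5 255;0 0 0 0 0 -1 255;0 0 0 0 0 -1 255;0 0 0 0 0 -0.5 255;0 0 0 0 0 0 255;0 0 0 0 0 0 255"
}}

```text
time_s: 12.63
position: [0.577, -0.2173, 0.1984]
tool_rot: [[0.0, 1.0, 0.001], [1.0, -0.0, -0.0], [-0.0, 0.001, -1.0]]
ft_force: [-0.4, 0.5, -3.5]
grip_width: 0.029
gripper_force: 79.8
```

Emit:
{"method": "jog_arm", "body": {
  "plan": "0 0 0 0 -1 0 255;0 0 0 0 -2 0 255;0 0 0 0 -2.5 0 255;0 0 0 0 -2 0 255;0 0 0 0 -1.2 0 255;0 0 0 0 0 0.8 255;0 0 0 0 0 1 255;0 0 0 0 0 0.8 255;0 0 0 0 0 0 255;0 0 0 0 0 0 255"
}}

```text
time_s: 13.47
position: [0.4903, -0.2172, 0.1715]
tool_rot: [[-0.0, 1.0, -0.001], [1.0, 0.0, 0.001], [0.001, -0.001, -1.0]]
ft_force: [-0.4, 0.4, -4.6]
grip_width: 0.0293
gripper_force: 80.1
```

Run:
```python
from h import *
s=env.observe(); print(np.round(s["position"],4),np.round(s["tool_rot"],4).tolist(),np.round(s["ft_force"],2),np.round(s["wrist_torque"],3),s["time_s"])
im,K=cam("side"); cv2.imwrite("pics/s1.png",cv2.resize(im["pixels"][170:270,290:410,::-1],(600,500),interpolation=3))
```

```text
[ 0.4903 -0.2172  0.1715] [[-0.0001, 1.0, -0.0008], [1.0, 0.0001, 0.0007], [0.0007, -0.0008, -1.0]] [-0.35  0.43 -4.63] [-0.055  0.    -0.024] 13.4667
```

View pics/s1.png

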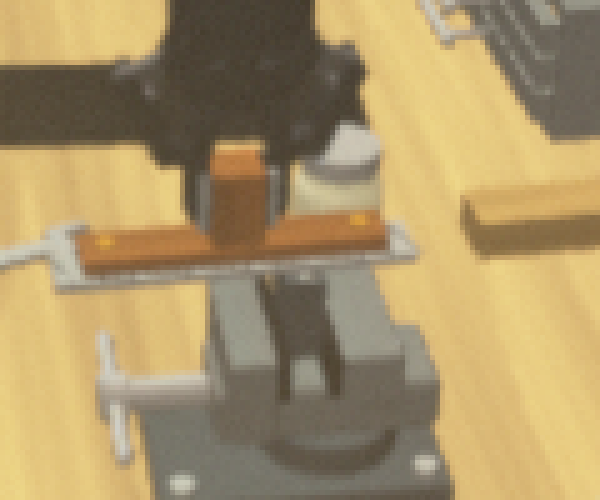

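Emit:
{"method": "jog_arm", "body": {
  "plan": "0 0 0 0 0 0.15 255;0 0 0 0 0.2 0.17 255;0 0 0 0 0.5 0 255;0 0 0 0 0.5 0 255;0 0 0 0 0.5 0 255;0 0 0 0 0.5 0 255;0 0 0 0 0.5 0 255"
}}

```text
time_s: 14.1
position: [0.5174, -0.2174, 0.1691]
tool_rot: [[0.0, 1.0, -0.0], [1.0, -0.0, -0.0], [-0.0, -0.0, -1.0]]
ft_force: [-5.5, -0.2, 2.2]
grip_width: 0.0293
gripper_force: 80.9
```

Emit:
{"method": "jog_arm", "body": {
  "plan": "0 0 0 0 0.5 0 255;0 0 0 0 0.5 0 255;0 0 0 0 0.5 0 255;0 0 0 0 0.5 0 255;0 0 0 0 0.5 0 255;0 0 0 0 0.5 0 255"
}}

```text
time_s: 14.6
position: [0.5472, -0.2173, 0.1689]
tool_rot: [[-0.0, 1.0, -0.001], [1.0, 0.0, -0.0], [-0.0, -0.001, -1.0]]
ft_force: [-5.2, 0.7, 2.3]
grip_width: 0.0292
gripper_force: 80.9
```

Emit:
{"method": "jog_arm", "body": {
  "plan": "0 0 0 0 0.5 0 255;0 0 0 0 0.5 0 255;0 0 0 0 0.5 0 255;0 0 0 0 0.5 0 255;0 0 0 0 0.4 0 255"
}}

```text
time_s: 15.02
position: [0.5712, -0.2172, 0.1688]
tool_rot: [[-0.0, 1.0, -0.001], [1.0, 0.0, 0.0], [0.0, -0.001, -1.0]]
ft_force: [-5.7, -0.2, 3.4]
grip_width: 0.0296
gripper_force: 80.9
```

Emit:
{"method": "jog_arm", "body": {
  "plan": "0 0 0 0 0.2 -0.5 255;0 0 0 0 0 -1 255;0 0 0 0 0 -1 255;0 0 0 0 0 -0.5 255;0 0 0 0 0 0 255;0 0 0 0 0 0 255"
}}

```text
time_s: 15.52
position: [0.5731, -0.2173, 0.1992]
tool_rot: [[0.0, 1.0, 0.001], [1.0, -0.0, -0.0], [-0.0, 0.001, -1.0]]
ft_force: [0.2, -0.0, -4.2]
grip_width: 0.0289
gripper_force: 80.1
```

Emit:
{"method": "jog_arm", "body": {
  "plan": "0 0 0 0 -1 0 255;0 0 0 0 -2 0 255;0 0 0 0 -2.5 0 255;0 0 0 0 -2 0 255;0 0 0 0 -1 0 255;0 0 0 0 0 0.8 255;0 0 0 0 0 1 255;0 0 0 0 0 0.8 255;0 0 0 0 0 0 255;0 0 0 0 0 0 255"
}}

```text
time_s: 16.35
position: [0.4883, -0.2172, 0.1722]
tool_rot: [[-0.0, 1.0, -0.001], [1.0, 0.0, 0.001], [0.001, -0.001, -1.0]]
ft_force: [0.0, -1.1, -4.1]
grip_width: 0.0289
gripper_force: 80.3
```

Emit:
{"method": "jog_arm", "body": {
  "plan": "0 0 0 0 0 0.23 255;0 0 0 0 0.2 0.22 255;0 0 0 0 0.5 0 255;0 0 0 0 0.5 0 255;0 0 0 0 0.5 0 255;0 0 0 0 0.5 0 255;0 0 0 0 0.5 0 255"
}}

```text
time_s: 16.93
position: [0.5151, -0.2175, 0.1689]
tool_rot: [[0.0, 1.0, -0.0], [1.0, -0.0, -0.001], [-0.001, -0.0, -1.0]]
ft_force: [-5.1, -0.5, 3.3]
grip_width: 0.0294
gripper_force: 81.2
```

Emit:
{"method": "jog_arm", "body": {
  "plan": "0 0 0 0 0.5 0 255;0 0 0 0 0.5 0 255;0 0 0 0 0.5 0 255;0 0 0 0 0.5 0 255;0 0 0 0 0.5 0 255;0 0 0 0 0.5 0 255"
}}

```text
time_s: 17.43
position: [0.545, -0.2174, 0.1689]
tool_rot: [[0.0, 1.0, -0.001], [1.0, -0.0, -0.001], [-0.001, -0.001, -1.0]]
ft_force: [-5.8, -0.1, 3.3]
grip_width: 0.0293
gripper_force: 81.2
```

Emit:
{"method": "jog_arm", "body": {
  "plan": "0 0 0 0 0.5 0 255;0 0 0 0 0.5 0 255;0 0 0 0 0.5 0 255;0 0 0 0 0.5 0 255;0 0 0 0 0.5 0 255"
}}

```text
time_s: 17.85
position: [0.5699, -0.2173, 0.1688]
tool_rot: [[0.0, 1.0, -0.001], [1.0, -0.0, -0.0], [-0.0, -0.001, -1.0]]
ft_force: [-6.2, -0.1, 3.0]
grip_width: 0.0291
gripper_force: 81.2
```

Emit:
{"method": "jog_arm", "body": {
  "plan": "0 0 0 0 0.2 -0.5 255;0 0 0 0 0 -1 255;0 0 0 0 0 -1 255;0 0 0 0 0 -0.5 255;0 0 0 0 0 0 255;0 0 0 0 0 0 255"
}}

```text
time_s: 18.35
position: [0.572, -0.2173, 0.1987]
tool_rot: [[0.0, 1.0, 0.001], [1.0, -0.0, -0.0], [-0.0, 0.001, -1.0]]
ft_force: [0.2, 0.4, -4.0]
grip_width: 0.0295
gripper_force: 80.4
```

Emit:
{"method": "jog_arm", "body": {
  "plan": "0 0 0 0 -1 0 255;0 0 0 0 -2 0 255;0 0 0 0 -2.5 0 255;0 0 0 0 -2 0 255;0 0 0 0 -1.1 0 255;0 0 0 0 0 0.8 255;0 0 0 0 0 1 255;0 0 0 0 0 0.8 255;0 0 0 0 0 0 255;0 0 0 0 0 0 255"
}}

```text
time_s: 19.18
position: [0.4863, -0.2172, 0.1718]
tool_rot: [[-0.0, 1.0, -0.001], [1.0, 0.0, 0.001], [0.001, -0.001, -1.0]]
ft_force: [-0.1, -0.9, -3.5]
grip_width: 0.0293
gripper_force: 80.4
```

Emit:
{"method": "jog_arm", "body": {
  "plan": "0 0 0 0 0.1 0.24 255;0 0 0 0 0.3 0.24 255;0 0 0 0 0.4 0 255;0 0 0 0 0.4 0 255;0 0 0 0 0.4 0 255;0 0 0 0 0.4 0 255;0 0 0 0 0.4 0 255"
}}

```text
time_s: 19.77
position: [0.5098, -0.2175, 0.1685]
tool_rot: [[-0.0, 1.0, -0.001], [1.0, 0.0, -0.001], [-0.001, -0.001, -1.0]]
ft_force: [-7.0, -0.5, 4.8]
grip_width: 0.0293
gripper_force: 81.5
```

Emit:
{"method": "jog_arm", "body": {
  "plan": "0 0 0 0 0.4 0 255;0 0 0 0 0.4 0 255;0 0 0 0 0.4 0 255;0 0 0 0 0.4 0 255;0 0 0 0 0.4 0 255;0 0 0 0 0.4 0 255;0 0 0 0 0.4 0 255;0 0 0 0 0.4 0 255"
}}

```text
time_s: 20.43
position: [0.5416, -0.2175, 0.1684]
tool_rot: [[0.0, 1.0, -0.001], [1.0, -0.0, -0.001], [-0.001, -0.001, -1.0]]
ft_force: [-7.5, -0.4, 5.4]
grip_width: 0.0294
gripper_force: 81.5
```

Emit:
{"method": "jog_arm", "body": {
  "plan": "0 0 0 0 0.4 0 255;0 0 0 0 0.4 0 255;0 0 0 0 0.4 0 255;0 0 0 0 0.4 0 255;0 0 0 0 0.4 0 255;0 0 0 0 0.4 0 255;0 0 0 0 0.4 0 255"
}}

```text
time_s: 21.02
position: [0.5695, -0.2175, 0.1684]
tool_rot: [[0.0, 1.0, -0.002], [1.0, -0.0, -0.001], [-0.001, -0.002, -1.0]]
ft_force: [-6.2, 0.0, 4.7]
grip_width: 0.0291
gripper_force: 81.5
```

Emit:
{"method": "jog_arm", "body": {
  "plan": "0 0 0 0 0.2 -0.5 255;0 0 0 0 0 -1 255;0 0 0 0 0 -1 255;0 0 0 0 0 -0.5 255;0 0 0 0 0 0 255;0 0 0 0 0 0 255"
}}

```text
time_s: 21.52
position: [0.5721, -0.2173, 0.1979]
tool_rot: [[0.0, 1.0, 0.001], [1.0, -0.0, -0.0], [-0.0, 0.001, -1.0]]
ft_force: [-0.5, -1.3, -4.1]
grip_width: 0.0291
gripper_force: 80.5
```

Emit:
{"method": "jog_arm", "body": {
  "plan": "0 0 0 0 -1 0 255;0 0 0 0 -2 0 255;0 0 0 0 -2.5 0 255;0 0 0 0 -2 0 255;0 0 0 0 -1.1 0 255;0 0 0 0 0 0.8 255;0 0 0 0 0 1 255;0 0 0 0 0 0.8 255;0 0 0 0 0 0 255;0 0 0 0 0 0 255"
}}

```text
time_s: 22.35
position: [0.4863, -0.2172, 0.1711]
tool_rot: [[-0.0, 1.0, -0.001], [1.0, 0.0, 0.001], [0.001, -0.001, -1.0]]
ft_force: [-0.3, -0.7, -3.8]
grip_width: 0.0294
gripper_force: 80.5
```

Emit:
{"method": "jog_arm", "body": {
  "plan": "0 0 0 0 0.1 0.21 255;0 0 0 0 0.3 0.21 255;0 0 0 0 0.4 0 255;0 0 0 0 0.4 0 255;0 0 0 0 0.4 0 255;0 0 0 0 0.4 0 255;0 0 0 0 0.4 0 255"
}}

```text
time_s: 22.93
position: [0.5097, -0.2175, 0.1683]
tool_rot: [[-0.0, 1.0, -0.001], [1.0, 0.0, -0.001], [-0.001, -0.001, -1.0]]
ft_force: [-6.5, -0.0, 5.6]
grip_width: 0.0289
gripper_force: 81.7
```

Emit:
{"method": "jog_arm", "body": {
  "plan": "0 0 0 0 0.4 0 255;0 0 0 0 0.4 0 255;0 0 0 0 0.4 0 255;0 0 0 0 0.4 0 255;0 0 0 0 0.4 0 255;0 0 0 0 0.4 0 255;0 0 0 0 0.4 0 255;0 0 0 0 0.4 0 255"
}}

```text
time_s: 23.6
position: [0.5415, -0.2175, 0.1683]
tool_rot: [[0.0, 1.0, -0.002], [1.0, -0.0, -0.001], [-0.001, -0.002, -1.0]]
ft_force: [-7.1, -1.3, 6.0]
grip_width: 0.0292
gripper_force: 81.6
```

Emit:
{"method": "jog_arm", "body": {
  "plan": "0 0 0 0 0.4 0 255;0 0 0 0 0.4 0 255;0 0 0 0 0.4 0 255;0 0 0 0 0.4 0 255;0 0 0 0 0.4 0 255;0 0 0 0 0.4 0 255;0 0 0 0 0.4 0 255"
}}

```text
time_s: 24.18
position: [0.5694, -0.2174, 0.1682]
tool_rot: [[-0.0, 1.0, -0.002], [1.0, 0.0, -0.001], [-0.001, -0.002, -1.0]]
ft_force: [-6.9, -0.6, 5.9]
grip_width: 0.0293
gripper_force: 81.6
```

Emit:
{"method": "jog_arm", "body": {
  "plan": "0 0 0 0 0.2 -0.5 255;0 0 0 0 0 -1 255;0 0 0 0 0 -1 255;0 0 0 0 0 -0.5 255;0 0 0 0 0 0 255;0 0 0 0 0 0 255"
}}

```text
time_s: 24.68
position: [0.572, -0.2173, 0.1977]
tool_rot: [[0.0, 1.0, 0.001], [1.0, -0.0, -0.0], [-0.0, 0.001, -1.0]]
ft_force: [-0.9, 0.0, -3.9]
grip_width: 0.0288
gripper_force: 80.5
```

Emit:
{"method": "jog_arm", "body": {
  "plan": "0 0 0 0 -1 -1 255;0 0 0 0 -2 -1.5 255;0 0 0 0 -2.5 -2 255;0 0 0 0 -2 -1 255;0 0 0 0 -1.1 -0.5 255;0 0 0 0 0 0 255;0 0 0 0 0 0 255;0 0 0 0 0 0 255"
}}

```text
time_s: 25.35
position: [0.4863, -0.2172, 0.2566]
tool_rot: [[0.0, 1.0, -0.001], [1.0, -0.0, 0.001], [0.001, -0.001, -1.0]]
ft_force: [-0.4, 0.4, -4.5]
grip_width: 0.0293
gripper_force: 80.7
```

Run:
```python
from h import *
im,K=cam("side"); cv2.imwrite("pics/s2.png",cv2.resize(im["pixels"][205:265,315:385,::-1],(700,600),interpolation=3))
s=env.observe(); print(np.round(s["position"],4),np.round(s["ft_force"],2),s["time_s"])
```

```text
[ 0.4864 -0.2172  0.2564] [ 0.87 -0.83 -4.54] 25.4
```

View pics/s2.png

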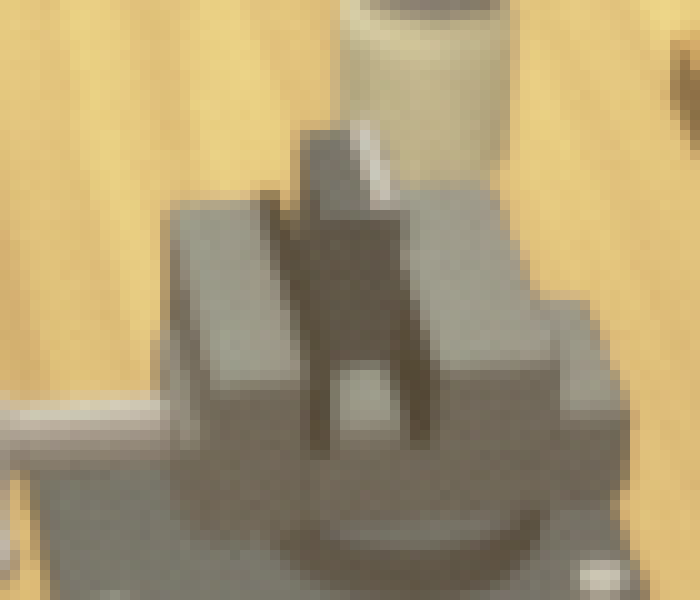

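Emit:
{"method": "jog_arm", "body": {
  "plan": "0 0 0 1.5 0 0 255;0 0 0 3 0.3 0 255;0 0 0 3 0.3 0 255;0 0 0 3 0.3 0 255;0 0 0 3 0.3 0 255;0 0 0 3 0.3 0 255;0 0 0 3 0.3 0 255;0 0 0 3 0.3 0 255"
}}

```text
time_s: 26.07
position: [0.507, 0.0101, 0.2567]
tool_rot: [[-0.001, 1.0, -0.001], [1.0, 0.001, 0.001], [0.001, -0.001, -1.0]]
ft_force: [0.0, -0.3, -4.8]
grip_width: 0.0293
gripper_force: 80.6
```

Emit:
{"method": "jog_arm", "body": {
  "plan": "0 0 0 3 0.3 0 255;0 0 0 3 0.3 0 255;0 0 0 3 0.3 0 255;0 0 0 3 0.1 0 255;0 0 0 3 0 0 255;0 0 0 2.4 0 0 255;0 0 0 1.5 0 0 255;0 0 0 0 0 0 255;0 0 0 0 0 0 255;0 0 0 0 0 0 255"
}}

```text
time_s: 26.9
position: [0.5169, 0.1967, 0.2568]
tool_rot: [[-0.0, 1.0, -0.001], [1.0, 0.0, -0.0], [-0.0, -0.001, -1.0]]
ft_force: [0.8, -0.4, -4.3]
grip_width: 0.0289
gripper_force: 80.5
```

Emit:
{"method": "jog_arm", "body": {
  "plan": "0 0 0 0 0 1.5 255;0 0 0 0 0 3 255;0 0 0 0 0 3.5 255;0 0 0 0 0 3.5 255;0 0 0 0 0 3.5 255;0 0 0 0 0 3 255;0 0 0 0 0 2 255;0 0 0 0 0 1 255;0 0 0 0 0 0 255;0 0 0 0 0 0 255"
}}

```text
time_s: 27.73
position: [0.5177, 0.1964, 0.048]
tool_rot: [[0.001, 1.0, 0.001], [1.0, -0.001, 0.0], [0.0, 0.001, -1.0]]
ft_force: [0.5, -0.2, -3.3]
grip_width: 0.0294
gripper_force: 80.3
```

Lower the remaining ~18 mm gently.

Emit:
{"method": "jog_arm", "body": {
  "plan": "0 0 0 0 0 0.5 255;0 0 0 0 0 0.5 255;0 0 0 0 0 0.4 255;0 0 0 0 0 0.2 255;0 0 0 0 0 0.1 255;0 0 0 0 0 0.1 255;0 0 0 0 0 0 255;0 0 0 0 0 0 255"
}}

```text
time_s: 28.4
position: [0.5171, 0.1967, 0.0298]
tool_rot: [[0.0, 1.0, 0.0], [1.0, -0.0, 0.0], [0.0, 0.0, -1.0]]
ft_force: [-2.4, -1.2, 1.5]
grip_width: 0.0289
gripper_force: 81.2
```

Emit:
{"method": "jog_arm", "body": {
  "plan": "0 0 0 0 0 0 200;0 0 0 0 0 0 150;0 0 0 0 0 0 100;0 0 0 0 0 0 50;0 0 0 0 0 0 0;0 0 0 0 0 0 0;0 0 0 0 0 0 0;0 0 0 0 0 0 0"
}}

```text
time_s: 29.07
position: [0.5171, 0.1967, 0.0293]
tool_rot: [[0.0, 1.0, 0.0], [1.0, -0.0, 0.0], [0.0, 0.0, -1.0]]
ft_force: [0.8, -0.3, 0.6]
grip_width: 0.0855
gripper_force: 0.0
```

Emit:
{"method": "jog_arm", "body": {
  "plan": "0 0 0 0 0 -0.5 0;0 0 0 0 0 -2 0;0 0 0 0 0 -3 0;0 0 0 0 0 -3 0;0 0 0 0 0 -3 0;0 0 0 0 0 -3 0;0 0 0 0 0 -3 0;0 0 0 0 0 -2 0;0 0 0 0 0 0 0;0 0 0 0 0 0 0"
}}

```text
time_s: 29.9
position: [0.5172, 0.1968, 0.2253]
tool_rot: [[0.0, 1.0, 0.002], [1.0, -0.0, 0.0], [0.0, 0.002, -1.0]]
ft_force: [-0.7, -0.3, -0.1]
grip_width: 0.0856
gripper_force: 0.0
```

Emit:
{"method": "jog_arm", "body": {
  "plan": "0 0 0 0 -1.5 0 0;0 0 0 0 -3 0 0;0 0 0 0 -3 0 0;0 0 0 0 -3 0 0;0 0 0 0 -3 0 0;0 0 0 0 -1.5 0 0;0 0 0 0 0 0 0;0 0 0 0 0 0 0;0 0 0 0 0 0 0;0 0 0 0 0 0 0"
}}

```text
time_s: 30.73
position: [0.368, 0.1966, 0.2239]
tool_rot: [[0.001, 1.0, -0.001], [1.0, -0.001, -0.0], [-0.0, -0.001, -1.0]]
ft_force: [-0.6, -0.2, 0.7]
grip_width: 0.0853
gripper_force: 0.0
```

Run:
```python
from h import *
s=env.observe(); print(np.round(s["position"],4),np.round(s["ft_force"],2),s["time_s"],s["grip_width"])
a=[]
for n,(u0,u1,v0,v1) in(("top",(215,415,120,270)),("side",(240,420,140,275))):
    im,K=cam(n); a.append(cv2.resize(im["pixels"][v0:v1,u0:u1,::-1],(400,300),interpolation=3))
    for o in models.tip_of(n,"file")[:3]: print(n,round(o["confidence"],2),world(im,K,o["at"],z=.004).round(4)[0])
cv2.imwrite("pics/end.png",np.hstack(a))
```

```text
[0.368  0.1966 0.2239] [-0.57 -0.17  0.67] 30.7333 0.08526048367395266
top 0.97 [0.5215 0.1946 0.004 ]
top 0.72 [ 0.253  -0.3003  0.004 ]
top 0.68 [0.2694 0.4027 0.004 ]
side 0.97 [ 0.2386 -0.3063  0.004 ]
side 0.52 [0.271  0.3755 0.004 ]
side 0.42 [ 0.5245 -0.2133  0.004 ]
```

View pics/end.png

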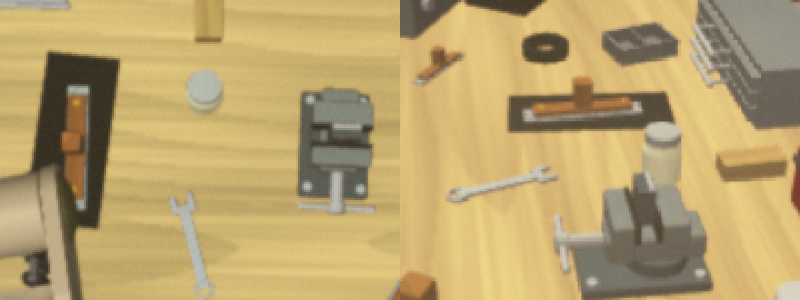

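Run:
```python
from h import *
im,K=cam("top"); hsv=cv2.cvtColor(im["pixels"],cv2.COLOR_RGB2HSV); old=cv2.cvtColor(cv2.imread("pics/top0.png"),cv2.COLOR_BGR2HSV)
for h in(old,hsv):
    w=h[176:196,382:395,2].astype(int); print(w.mean(1).round().astype(int))
    v=np.arange(176,196); s=np.clip(w.mean(1)-120,0,None); print((v*s).sum()/s.sum())
print(world(im,K,[(388,183),(388,188)],z=.143).round(4).tolist())
```

```text
[135 135 135 136 132 118 101  93  91  99 127 159 160 118  76  62  62  80
 111 127]
183.54886521537748
[136 137 137 137 134 135 162 170 139 105  94  93  89  78  67  62  63  82
 112 129]
181.35308641975305
[[0.5374, -0.214, 0.143], [0.5226, -0.214, 0.143]]
```

```bash
python3 -c "
from rig import job; print(job.close_job())"
```

```text
the job is handed in; nothing more can be done
None
```

I made five forward strokes, pressing about 7–10.5 N and bringing the file back in the air each time. In the top camera the burr moved about 14 mm, to the far side of the bar end. The file block is flat on its mat and released, and the job was handed in at about 31 s; the hand-in returned no verdict.

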